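# Fit the right bushing on a camera mast, then raise the mast to its second stop and hold it

### The job

Get the parcel-camera mast ready: of the three metal bushings on the packing table, take the one whose bore fits the pin on top of the mast and slide it fully down onto the pin, letting go of it, while the mast is still down; leave the other two bushings and everything else where they are. Then squeeze the release button in the side of the mast's head, and with it squeezed pull the head straight up past the first stop to the second stop, which is as far as it goes. The job finishes while you are still holding the head up there, button squeezed and bushing in place: do not let go.

Things in the scene. Friction and masses are not known exactly. Their poses are not given: they have to be found in the camera images.
- stand: foot of the mast, fixed to the table: round dark steel plate 120 mm across, 12 mm thick, with an upright aluminium tube 32 mm across whose top is 140 mm above the table. Origin at the centre of the plate's underside; z up. Its +y points to the side of the mast's head that carries the release button (the mast does not turn in it)
- head_mid (a point): centre of the mast's head, a black block 46 mm (x) by 44 mm (y) by 30 mm high, axes as the stand's; on the tube when down (this point 155 mm above the table). Squeeze it across y: -y face plain, button on the +y face; 51 mm wide with the button out, 46 mm pressed. Pin and bushing on top reach 39 mm above this point (a gripper from above straddles them); below is only rod and tube, 37 mm wide
- pin_foot (a point): foot of the upright steel pin on the mast's axis at the head's top face, 15 mm above head_mid (170 mm above the table when down): 20 mm in diameter, 21 mm high, its top 5 mm tapered to 14 mm. A bushing that fits rests on the head's top face when fully down, its underside at this point
- mast (a joint): how far the mast is pulled up out of the tube, m: 0 down (start), 0.05 first stop, 0.10 second stop (end of travel). A latch holds it at each of these unless the button is pressed; with the button pressed it moves freely: lifting takes about 6 N and unheld it sinks by its own weight (about 0.4 kg)
- release (a joint): how far the button is pressed into the head, m: 0 out, 0.005 fully in. A grey plate 26 mm wide (x), 24 mm high, on the head's +y face, centred at head_mid's height, 7 mm proud when out; it moves along the stand's -y, springs back, needs 2 N to start and 6 N fully in, and frees the latch from about 0.0035 on. Squeezing the head across y presses it
- bushing_mid: an aluminium ring standing on end: outer diameter 40 mm, 24 mm high, bore 23.5 mm: this one fits the 20 mm pin. Origin at the centre of its underside, z along the bore (up); loose, 40 to 85 g
- bushing_small: an aluminium ring standing on end: outer diameter 40 mm, 24 mm high, bore 14 mm: too narrow for the pin; to be left alone. Origin at the centre of its underside, z along the bore (up); loose, 40 to 85 g
- bushing_large: an aluminium ring standing on end: outer diameter 40 mm, 24 mm high, bore 31 mm: far too wide for the pin; to be left alone. Origin at the centre of its underside, z along the bore (up); loose, 40 to 85 g
- tape_roll: empty-looking cardboard tape roll standing on its flat side, 90 mm across, 48 mm high; a bystander, origin at the centre of its underside; to be left alone
- tape_measure: steel tape measure, 62 x 45 x 36 mm; a bystander, origin at the centre of its underside; to be left alone
- stapler: black and steel stapler, 130 x 34 x 42 mm; a bystander, origin at the centre of its underside; to be left alone
- staple_box: small cardboard box of staples, 50 x 28 x 16 mm; a bystander, origin at the centre of its underside; to be left alone
- bottle: clear water bottle, 64 mm across, 190 mm high; a bystander, origin at the centre of its underside; to be left alone
- mug: white mug, 80 mm across, 90 mm high; a bystander, origin at the centre of its underside; to be left alone
- tape_gun: tape gun lying down: black handle to its -x, white tape roll 76 mm across and 50 mm high 75 mm to its +x; a bystander, origin at the centre of its underside; to be left alone
Not all that is in view belongs to the job. Leave any purple look-alike of the stand alone. Leave any green look-alike of the bushing_mid alone.

How it is judged:
On the way, in this order (a step that is already met when the one before it is completed fails the run):
1. the fitting bushing is fully down on the pin and let go of, with the mast still down (horizontal distance between bushing_mid and pin_foot below 0.004 m and z of bushing_mid in the frame of pin_foot between -0.003 and 0.003 m and angle between bushing_mid's own z axis and vertical below 0.12 rad and value of joint mast below 0.008 m and contact force between the fingers and bushing_mid below 0.1 N), for 0.2 s.
2. the release button is squeezed in while the mast is still near its lowest position (value of joint release above 0.0033 m and value of joint mast below 0.02 m), for 0.1 s.
3. the mast passes the first stop with the button squeezed (value of joint release above 0.003 m and value of joint mast above 0.055 m).
At the end, for the whole second after the job is handed in: Mast still, within 6 mm of its second stop (100 mm); fingers hold the head with more than 3 N and the button squeezed in more than 3.3 mm, so the latch carries nothing; the fitting bushing fully down on the pin (within 3 mm in height, 4 mm of the axis, 7 degrees) (value of joint mast above 0.094 m and value of joint release above 0.0033 m and contact force between the fingers and stand above 3 N and velocity of joint mast between -0.01 and 0.01 m/s and horizontal distance between bushing_mid and pin_foot below 0.004 m and z of bushing_mid in the frame of pin_foot between -0.003 and 0.003 m and angle between bushing_mid's own z axis and vertical below 0.12 rad); the arm keeps its last pose, push and grip.
It fails at once if another bushing is moved by more than 20 mm (distance of any of bushing_small, bushing_large from where it was at the start of the episode above 0.02 m).
It fails at once if a bystander is moved by more than 30 mm (distance of any of tape_roll, tape_measure, stapler, staple_box, bottle, mug, tape_gun from where it was at the start of the episode above 0.03 m).
It also fails if it takes over 48 s, if anything falls off the work surface, if the arm or the gripper's body presses on something with over 40 N, if the wrist force passes 120 N, or if a joint passes its speed limit or range.

### The arm

A 7-joint arm with a two-finger parallel gripper is mounted at the origin on the work surface. World frame = base frame: x ahead of the robot, y to its left, z up, the work surface at z = 0. Lengths are in m, angles in rad, forces in N, time in s.
With the tool pointing down it reaches from about 0.35 to 0.9 m from the base axis. Payload 8.1 kg.
Tool frame: the origin (TCP) lies at the very end of the fingers, on their centre line; the grasp point (between the pads) lies 19 mm behind it (grasp_offset is the distance from the TCP to the grasp point, in m); z points along the fingers, y is the line along which they close (so a half turn about z gives the same grasp; the last joint's range is limited). The gripper opens to 92 mm and grips with 3 to 60 N. Pads are 19 mm wide; open, the fingers measure 130 mm over their backs; the gripper's body (75 mm by 190 mm) begins 47 mm behind the grasp point.
Start: joints at [-0.103, 0.434, 0.025, 1.573, -0.012, 1.134, -0.075], TCP at [0.625, -0, 0.227] pointing down, gripper open.
Joint ranges: [-2.62, 2.62], [-0.44, 2.09], [-1.27, 1.32], [0.08, 2.57], [-1.32, 4.46], [0.12, 2], [-2.74, 2.74]. Speed limits (rad/s): [2.22, 2.22, 3.01, 3.01, 3.14, 3.14, 3.14].

### API

Orientations are given as a rotation vector (axis times angle).
In Python, from cell import observe, get_image, camera_params, sign_off, silhouettes, grasp_offset gives the robot as it stands. The module is installed in compiled form; this text tells all that it offers.
- The arm moves only by the tool jog_arm, never from a script. Its argument "motion" is a list that holds one entry, the list of rows, each a list of 7 numbers: the shift along the tool's x, y, z in m, then the turn, a rotation vector about the tool's x, y, z in rad, then the closure, from -1 (fully open) to 1 (shut), so that 0 is half open. In form: [[[dx, dy, dz, wx, wy, wz, hand], ...]]. A call has 1 to 10 rows; each row is the pose to reach, as a shift and turn from the pose commanded when the call began, along the tool's axes at that moment; what a row does not reach only later rows make up. A row lasts 1/12 s, in which the tool goes at most 41.7 mm and 7.16 degrees, less where a joint would pass 70% of its speed; a pose out of reach is approached as far as the arm can. A call with a gripper value outside its range is refused whole. The fingers move at their own pace and stop on an object; "force" is the grip in N (left out, the last holds). Time passes only in rows, so rows that repeat a pose let the fingers close. It gives the time, the measured TCP pose, the force, the opening and the grip force at its end, in the units of the state.
- observe(): the state, without advancing time (a new reading comes with each control period).
- get_image(name): name is "scene" or "side" or "wrist"; returns the picture (480x640x3 uint8, red, green, blue); there is no depth.
- camera_params(name): a dict with "vertical_fov" (degrees; the focal length in pixels is half the picture's height over the tangent of half this angle, whatever the lens; pixels are square), "cx", "cy" (the principal point, pixels), "dist_coeffs" ([k1, k2, p1, p2, k3] as OpenCV has them; the pictures are not rectified), "T" (4x4, takes a point from camera to world coordinates). Camera axes: x right, y down, z forward; pixel columns grow to the right and rows downward; lengths in m; the calibration is good to about 2 mm. A picture is of the moment at which its call begins: read the wrist's pose just before it. camera_params takes no time and is no camera call; for the wrist camera it gives the pose at the moment of the call.
- sign_off(): hands the job in; it is judged then, once.
Trained networks look in the newest picture that a camera, given by its name, has taken for a name from the list of things; names that differ only in an ending like _2 or _b are one class to them, and where a whole thing is asked for, a point or a joint stands for the part that bears it (a point fixed in the world has none). Each returns a list of dicts, best first, with "p" (0 to 1); they miss things now and then, are a little off and sometimes report something else, mostly with a low value. They report only what shows in the picture. A call takes as long as a camera call. They do not tell look-alikes from the thing itself.
- silhouettes(query, camera): "mask" (480x640 bool, what is visible of it) and "pixel" ([column, row] in pixels, amid what is visible of it).
The state is a dict: "clock": time; "joints": joint angles; "dq": joint speeds; "joint_efforts": joint torques, N m; "position": TCP position; "ee_rot": TCP orientation; "force": force on the tool from outside, world axes, zero at the start; "ft_torque": the same for the moment, N m; "width": opening from 0.0 (shut) to 1.0 (fully open); "gripper_force": force on a finger pad.
Only numpy, scipy, OpenCV 4.12 (cv2) and the standard library are available. Lean on these libraries where they do the work, as an engineer would, in place of code of your own. Each camera call takes 0.05 s, during which the arm holds its last target. There are 200 camera calls.

## Working session

There is one attempt and no reset: what is moved stays moved. The work goes in short steps, Python scripts to look and compute and a tool call to move; the robot and the scene stay as the last step left them, time stands still between calls to the robot, and variables do not carry over. Pictures are saved under pics/ and viewed, at most 12 in all, crops included, and the job is handed in when it is done.

Besides the shell and the picture viewer there is one more tool, called in YAML: its name, and indented under it one key for each argument. jog_arm: Moves the arm, as the interface text tells. Its arguments: {"type":"object","properties":{"motion":{"type":"array"},"force":{"type":"number"}},"required":["motion"]}

```bash
mkdir -p pics
cat > h.py <<'E'
import numpy as np, cv2
from cell import *
def K(p):
    f=240/np.tan(np.radians(p["vertical_fov"])/2)
    return np.array([[f,0,p["cx"]],[0,f,p["cy"]],[0,0,1.]])
def ray(p,uv):
    q=cv2.undistortPoints(np.array([[uv]],float),K(p),np.array(p["dist_coeffs"],float))[0,0]
    T=np.array(p["T"]);d=T[:3,:3]@[q[0],q[1],1];return T[:3,3],d
def atz(p,uv,z):
    o,d=ray(p,uv);return o+d*(z-o[2])/d[2]
def proj(p,X):
    T=np.linalg.inv(np.array(p["T"]));X=np.atleast_2d(X)
    r,_=cv2.Rodrigues(T[:3,:3])
    return cv2.projectPoints(X.astype(float),r,T[:3,3],K(p),np.array(p["dist_coeffs"],float))[0][:,0]
def save(im,n): cv2.imwrite("pics/"+n,cv2.cvtColor(im,cv2.COLOR_RGB2BGR))
E
python3 - <<'E'
from h import *
for c in("scene","side","wrist"):
    p=camera_params(c);save(get_image(c),c+"0.png");print(c,np.round(p["T"],3).tolist(),p["vertical_fov"],p["dist_coeffs"])
    for q in("stand","head_mid","bushing_mid","release","bushing_small","bushing_large"):
        for s in silhouettes(q,c):
            print(c,q,round(s["p"],2),s["pixel"],int(s["mask"].sum()),np.round(atz(p,s["pixel"],.012),3))
print(observe(),grasp_offset)
E
```

```text
scene [[0.735, 0.447, -0.51, 1.205], [0.678, -0.484, 0.554, -0.712], [0.001, -0.753, -0.659, 1.015], [0.0, 0.0, 0.0, 1.0]] 47.64719829916054 [-0.09865977  0.          0.          0.          0.        ]
scene stand 0.67 [236.6, 281.4] 1934 [ 0.383 -0.137  0.012]
scene stand 0.65 [318.8, 271.9] 1966 [0.515 0.032 0.012]
scene stand 0.64 [318.8, 209.5] 431 [0.335 0.227 0.012]
scene head_mid 0.91 [319.8, 237.9] 396 [0.425 0.134 0.012]
scene head_mid 0.75 [235.7, 242.0] 446 [ 0.264 -0.038  0.012]
scene head_mid 0.44 [131.5, 324.2] 1804 [ 0.306 -0.406  0.012]
scene bushing_small 0.74 [221.6, 323.0] 252 [ 0.462 -0.253  0.012]
scene bushing_large 0.44 [239.9, 361.1] 102 [ 0.578 -0.297  0.012]
scene bushing_large 0.41 [133.9, 325.4] 1800 [ 0.314 -0.404  0.012]
side [[-0.794, -0.388, 0.467, 0.052], [-0.607, 0.496, -0.621, 0.68], [0.01, -0.777, -0.63, 0.797], [0.0, 0.0, 0.0, 1.0]] 56.318016309482346 [-0.0840456  0.         0.         0.         0.       ]
side stand 0.89 [402.5, 261.3] 1843 [ 0.414 -0.161  0.012]
side stand 0.74 [331.3, 377.2] 3458 [0.352 0.242 0.012]
side stand 0.56 [326.3, 27
[... 1407 characters left out ...]
 1.05, 'joints': array([-0.10261776,  0.43452394,  0.02495105,  1.57318404, -0.0115878 ,
        1.13400269, -0.07511653]), 'dq': array([-0.00032584, -0.00097084,  0.00170558,  0.00112256, -0.00035558,
        0.000585  ,  0.00202978]), 'joint_efforts': array([-1.73894194e-03, -6.67685795e+01,  9.82478075e-01, -3.14805758e+01,
       -6.09099353e-02,  3.28402058e-02,  1.46007409e-05]), 'position': array([6.25018513e-01, 9.35562779e-06, 2.26732575e-01]), 'ee_rot': array([2.22146526e+00, 2.22138991e+00, 2.85876360e-05]), 'force': array([ 0.09242449,  0.35973847, -1.01294865]), 'ft_torque': array([-0.02019678, -0.0021179 , -0.0265863 ]), 'gripper_force': 0.0, 'width': 0.9970976266169859} 0.0188
```

View pics/scene0.png

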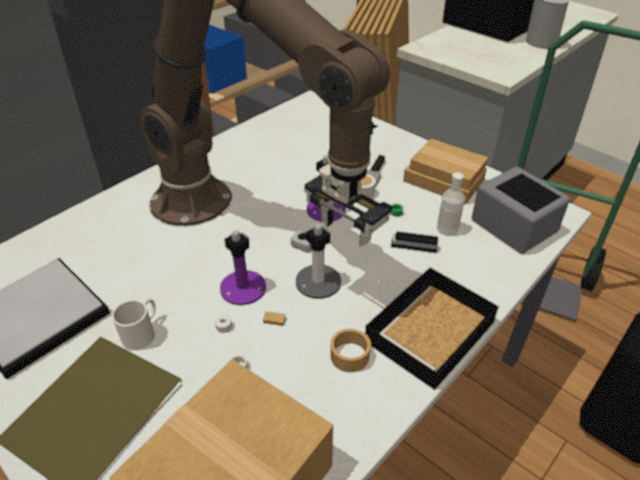

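View pics/side0.png

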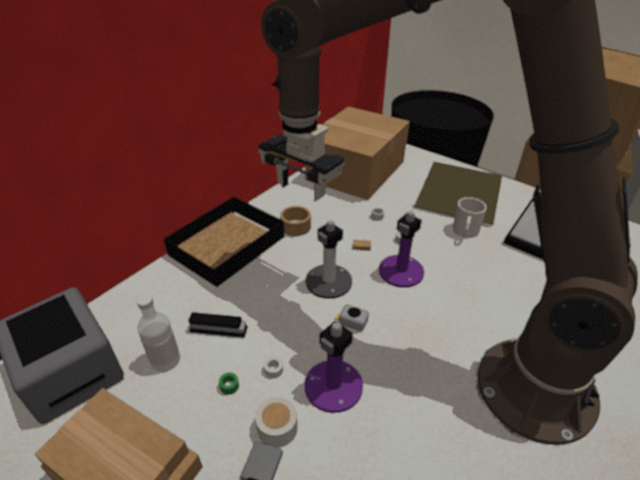

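View pics/wrist0.png

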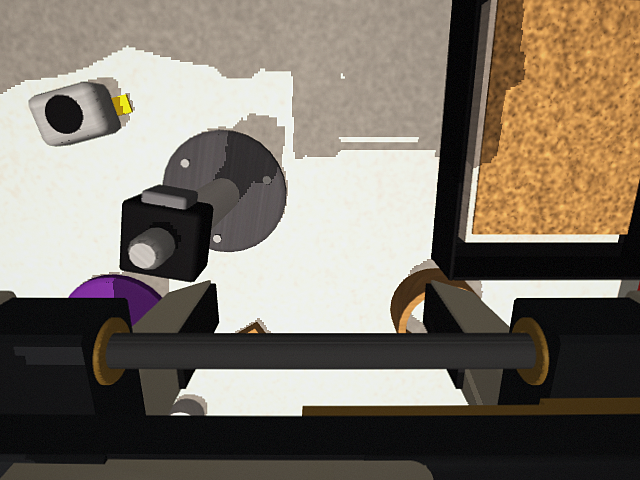

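The grey stand is the real one (scene ~(318,280), side ~(328,280)), with the button facing roughly +y. The purple stands and the green ring at side (228,382) are decoys. The grey rings are at side (272,368), at side (378,213), and behind the purple stand at scene (222,323). I'll zoom in on their bores.

Run:
```python
from h import *
s=cv2.imread("pics/scene0.png");d=cv2.imread("pics/side0.png");w=cv2.imread("pics/wrist0.png")
def cr(im,u,v,r=20): return cv2.resize(im[v-r:v+r,u-r:u+r],(260,260),interpolation=cv2.INTER_CUBIC)
m=np.vstack([np.hstack([cr(d,272,368),cr(d,378,213),cr(d,400,236)]),np.hstack([cr(s,222,323),cr(s,240,361),cr(w,190,400)])])
cv2.imwrite("pics/mont.png",m)
```

```text
(no output)
```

View pics/mont.png

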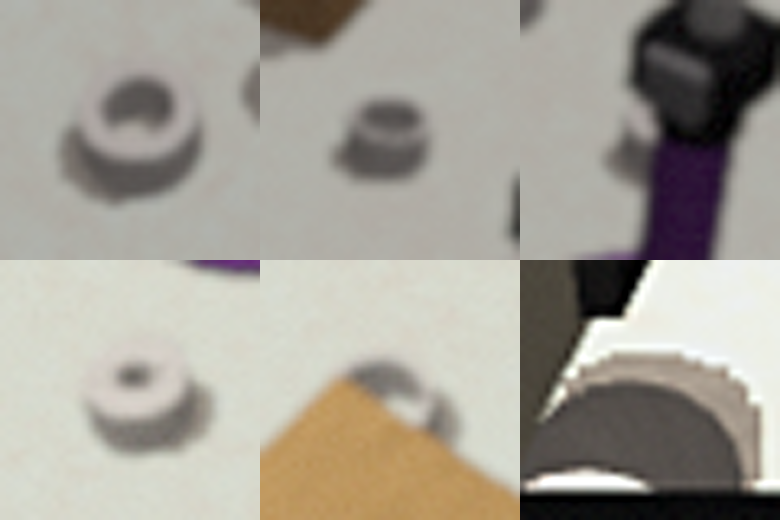

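Measured bore to outer-diameter ratios are 0.60 at side (272,368), which makes it bushing_mid, and 0.77 at side (378,213), which makes it large. The ring at scene (222,323) is small. Next I'll work out the geometry around the mid ring.

Run:
```python
from h import *
p=camera_params("side");s=camera_params("scene");w=camera_params("wrist")
f=lambda n,P,u,z:print(n,np.round(atz(P,u,z),3))
f("mid top",p,(272.5,364),.024);f("green",p,(228.5,380),.02);f("gun roll top",p,(277,415),.05)
f("gun handle",p,(262,462),.02);f("purple2 base",p,(334,386),.012);f("p2 head",p,(335,340),.155)
f("stapler",p,(217,324),.04);f("bottle",p,(146,300),.19);f("measure",p,(355,316),.036)
f("stand",p,(329,281),.012);f("stand",s,(318.5,281),.012);f("stand pin",p,(330,228),.19);f("stand w",w,(225,190),.012)
f("pin top w",w,(141,253),.191)
f("p1",s,(243,288),.012);f("p1",p,(402,270),.012)
```

```text
mid top [0.461 0.297 0.024]
green [0.507 0.379 0.02 ]
gun roll top [0.367 0.388 0.05 ]
gun handle [0.34 0.46 0.02]
purple2 base [0.335 0.255 0.012]
p2 head [0.338 0.255 0.155]
stapler [0.619 0.303 0.04 ]
bottle [0.654 0.421 0.19 ]
measure [0.396 0.094 0.036]
stand [0.524 0.019 0.012]
stand [0.537 0.007 0.012]
stand pin [0.516 0.031 0.19 ]
stand w [0.533 0.014 0.012]
pin top w [0.53  0.012 0.191]
p1 [ 0.413 -0.142  0.012]
p1 [ 0.398 -0.13   0.012]
```

jog_arm:
  motion:
    - [[0.0,0.0,-0.03,0,0,0.12,-0.4],[0.03,-0.015,-0.04,0,0,0.24,-0.4],[0.065,-0.035,-0.04,0,0,0.36,-0.4],[0.1,-0.055,-0.04,0,0,0.48,-0.4],[0.135,-0.075,-0.04,0,0,0.6,-0.4],[0.17,-0.095,-0.04,0,0,0.72,-0.4],[0.205,-0.115,-0.04,0,0,0.84,-0.4],[0.24,-0.135,-0.04,0,0,0.96,-0.4],[0.27,-0.15,-0.04,0,0,1.08,-0.4],[0.297,-0.164,-0.04,0,0,1.2,-0.4]]

```text
clock: 1.88
position: [0.4596, 0.299, 0.267]
ee_rot: [-3.082, -0.607, -0.0]
force: [0.0, -0.0, 0.2]
width: 0.697
gripper_force: 0.0
```

jog_arm:
  motion:
    - [[0,0,0.02,0,0,0.12,-0.4],[0,0,0.04,0,0,0.24,-0.4],[0,0,0.06,0,0,0.371,-0.4],[0,0,0.065,0,0,0.371,-0.4],[0,0,0.065,0,0,0.371,-0.4],[0,0,0.065,0,0,0.371,-0.4],[0,0,0.065,0,0,0.371,-0.4]]

```text
clock: 2.47
position: [0.4619, 0.2971, 0.203]
ee_rot: [-3.14, -0.039, -0.002]
force: [0.4, -1.4, -0.6]
width: 0.7
gripper_force: 0.0
```

Run:
```python
from h import *
o=observe();p=camera_params("wrist");im=get_image("wrist");save(im,"w1.png")
print(o["clock"],o["position"],o["ee_rot"],o["width"],o["force"])
for s in silhouettes("bushing_mid","wrist"):
    print(s["p"],s["pixel"],s["mask"].sum(),atz(p,s["pixel"],.02).round(4))
```

```text
2.4667 [0.46193453 0.29709603 0.20300414] [-3.14014336e+00 -3.87890388e-02 -2.41204437e-03] 0.6996108136646485 [ 0.37349978 -1.39011741 -0.61927227]
0.9 [318.3, 216.6] 1222 [0.4565 0.2998 0.02  ]
0.72 [217.3, 160.6] 1503 [0.5039 0.3879 0.02  ]
```

View pics/w1.png

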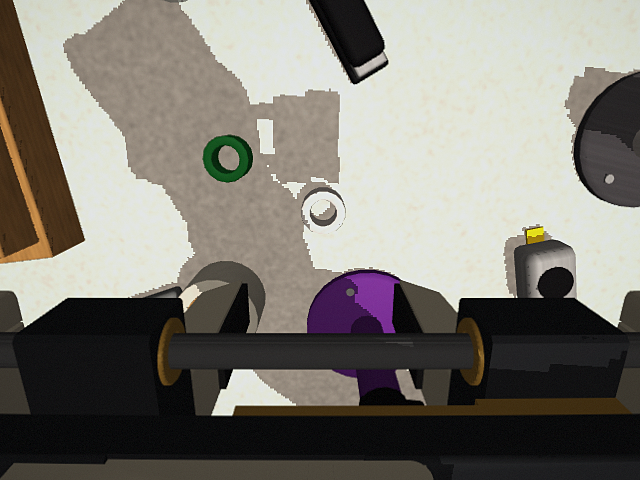

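The fitting ring's top face is at about (323,210). The bore-to-outer ratio is about 0.6, which confirms it. The green ring at (228,158) and the purple stand at (365,310) are clear. I'll refine the position now.

Run:
```python
from h import *
p=camera_params("wrist");im=get_image("wrist")
for u in((323.5,209.5),(322.5,211.5)): print(atz(p,u,.024).round(4))
c=atz(p,(323.5,209.5),.024);a=np.linspace(0,2*np.pi,100)
b=cv2.resize(im[170:250,280:365],None,fx=6,fy=6,interpolation=cv2.INTER_CUBIC)
for r,z,col in((.02,.024,(255,0,0)),(.01175,.024,(0,0,255)),(.02,0,(0,200,0))):
    q=proj(p,np.c_[c[0]+r*np.cos(a),c[1]+r*np.sin(a),0*a+z])
    cv2.polylines(b,[((q-[280,170]+.5)*6).astype(np.int32)],True,col,1)
save(b,"z1.png");print(observe()["position"],observe()["ee_rot"])
```

```text
[0.464  0.2954 0.024 ]
[0.4622 0.2962 0.024 ]
[0.46174848 0.29694884 0.2027604 ] [-3.14022455e+00 -3.62811042e-02 -2.11112355e-03]
```

View pics/z1.png

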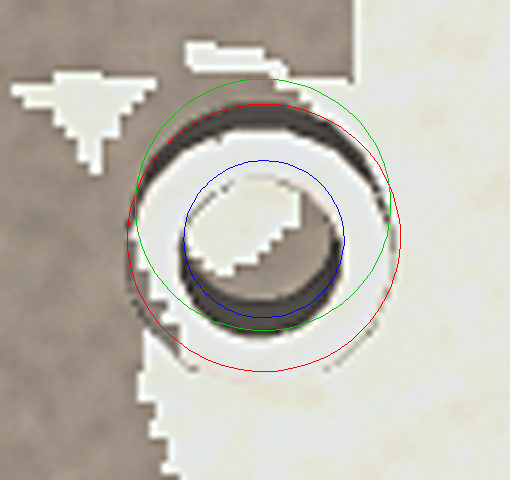

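jog_arm:
  motion:
    - [[-0.0005,0.0015,0.035,0,0,0.0,-0.4],[-0.0005,0.0015,0.07,0,0,0,-0.4],[-0.0005,0.0015,0.105,0,0,0,-0.4],[-0.0005,0.0015,0.14,0,0,0,-0.4],[-0.0005,0.0015,0.165,0,0,0,-0.4],[-0.0005,0.0015,0.182,0,0,0,-0.4],[-0.0005,0.0015,0.192,0,0,0,-0.4],[-0.0005,0.0015,0.196,0,0,0,-0.4],[-0.0005,0.0015,0.196,0,0,0,-0.4],[-0.0005,0.0015,0.196,0,0,0,-0.4]]

```text
clock: 3.45
position: [0.4615, 0.2958, 0.0067]
ee_rot: [-3.14, -0.035, -0.002]
force: [0.5, 0.2, 0.5]
width: 0.703
gripper_force: 0.0
```

jog_arm:
  motion:
    - [[0,0,0,0,0,0,0.5],[0,0,0,0,0,0,0.5],[0,0,0,0,0,0,0.5],[0,0,0,0,0,0,0.5],[0,0,0,0,0,0,0.5],[0,0,0,0,0,0,0.5]]
  force: 15

```text
clock: 3.95
position: [0.461, 0.2955, 0.0062]
ee_rot: [-3.141, -0.035, -0.001]
force: [-1.2, 0.3, 7.0]
width: 0.438
gripper_force: 15.0
```

jog_arm:
  motion:
    - [[0,0,-0.01,0,0,0,0.5],[0,0,-0.035,0,0,0,0.5],[0,0,-0.07,0,0,0,0.5],[0,0,-0.105,0,0,0,0.5],[0,0,-0.14,0,0,0,0.5],[0,0,-0.175,0,0,0,0.5],[0,0,-0.21,0,0,0,0.5],[0,0,-0.245,0,0,0,0.5],[0.003,0.02,-0.275,0,0,0,0.5],[0.006,0.05,-0.294,0,0,0,0.5]]

```text
clock: 4.78
position: [0.4676, 0.248, 0.3035]
ee_rot: [-3.138, -0.042, -0.005]
force: [1.7, 0.7, -0.1]
width: 0.438
gripper_force: 15.0
```

jog_arm:
  motion:
    - [[0.002,0.035,0,0,0,0,0.5],[0.004,0.07,0,0,0,0,0.5],[0.007,0.105,0,0,0,0,0.5],[0.009,0.14,0,0,0,0,0.5],[0.012,0.175,0,0,0,0,0.5],[0.014,0.21,0,0,0,0,0.5],[0.017,0.234,0,0,0,0,0.5],[0.017,0.234,0,0,0,0,0.5],[0.017,0.234,0,0,0,0,0.5],[0.017,0.234,0,0,0,0,0.5]]

```text
clock: 5.62
position: [0.4896, 0.0126, 0.2999]
ee_rot: [-3.141, -0.035, 0.0]
force: [0.0, 0.4, -2.0]
width: 0.434
gripper_force: 15.0
```

Run:
```python
from h import *
o=observe();p=camera_params("wrist");im=get_image("wrist");save(im,"w2.png")
print(o["clock"],o["position"],o["ee_rot"],o["width"],o["gripper_force"])
for n,z in(("head_mid",.17),("release",.155),("stand",.012)):
  for s in silhouettes(n,"wrist"):
    if s["p"]>.5:
        r=cv2.minAreaRect(cv2.findNonZero(s["mask"].astype(np.uint8)))
        print(n,round(s["p"],2),s["pixel"],r,atz(p,s["pixel"],z).round(4))
```

```text
5.6167 [0.48962373 0.0125713  0.29991533] [-3.14076763e+00 -3.52978018e-02  3.59058500e-04] 0.43430228676125604 15.000048876972869
head_mid 0.97 [60.7, 387.0] ((58.5, 387.5), (37.0, 47.0), 90.0) [0.3383 0.2378 0.17  ]
head_mid 0.94 [323.1, 170.1] ((321.2366027832031, 169.22927856445312), (69.42398071289062, 64.60481262207031), 12.094757080078125) [0.5317 0.0124 0.17  ]
head_mid 0.6 [494.7, 294.0] ((491.605224609375, 294.2120666503906), (49.03289031982422, 6.929198741912842), 3.3664605617523193) [ 0.4361 -0.1281  0.17  ]
release 0.58 [293.2, 165.9] ((292.0, 163.00001525878906), (9.805807113647461, 37.26206588745117), 11.309932708740234) [0.5326 0.0352 0.155 ]
stand 0.91 [445.0, 258.4] ((453.7961120605469, 256.27569580078125), (123.5302505493164, 82.52014923095703), 0.8184555172920227) [ 0.41   -0.1392  0.012 ]
stand 0.81 [322.3, 149.4] ((324.5000305175781, 151.99998474121094), (106.77310943603516, 106.77310943603516), 45.0) [0.5356 0.0124 0.012 ]
stand 0.67 [106.9, 290.4] ((94.98624420166016, 327.75396728515625), (79.19406127929688, 180.4516143798828), 44.13631057739258) [0.3581 0.2769 0.012 ]
```

View pics/w2.png

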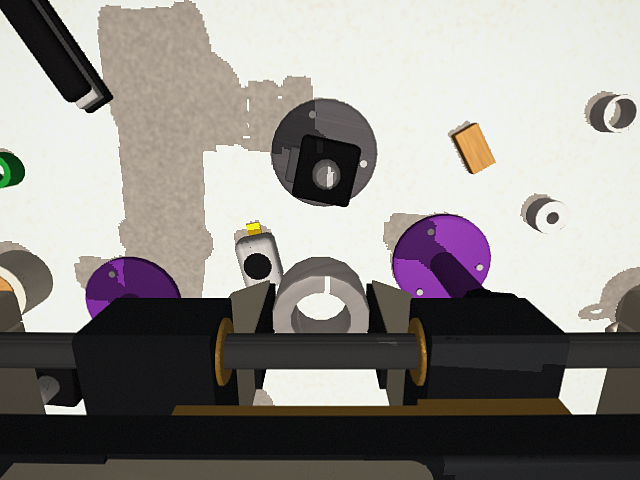

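The real head shows at about (325,171), turned about 12° in the image, with its button to the left at (292,163) and the pin at (326,174). The ring is held level between the pads. I'll fit the pose.

```bash
cat > fit.py <<'E'
from h import *
from scipy.optimize import minimize
def box(x0,x1,y0,y1,z0,z1): return np.array([[x,y,z] for x in(x0,x1) for y in(y0,y1) for z in(z0,z1)])
a=np.linspace(0,2*np.pi,24)
P=[box(-.023,.023,-.022,.022,.14,.17),box(-.013,.013,.022,.029,.143,.167),
   np.vstack([np.c_[r*np.cos(a),r*np.sin(a),0*a+z] for r,z in((.01,.17),(.01,.186),(.007,.191))])]
def rend(p,v,S=4):
    c,s=np.cos(v[2]),np.sin(v[2]);R=np.array([[c,-s,0],[s,c,0],[0,0,1]]);m=np.zeros((480*S,640*S),np.uint8)
    for Q in P:
        q=proj(p,Q@R.T+[v[0],v[1],0]);h=cv2.convexHull(((q+.5)*S).astype(np.float32))
        cv2.fillPoly(m,[h.astype(np.int32)],1)
    return m
E
python3 - <<'E'
from fit import *
o=observe();p=camera_params("wrist");im=cv2.cvtColor(cv2.imread("pics/w2.png"),cv2.COLOR_BGR2RGB)
S=silhouettes("head_mid","wrist");s=min(S,key=lambda s:np.hypot(s["pixel"][0]-323,s["pixel"][1]-170))
M=np.kron(s["mask"].astype(np.uint8),np.ones((4,4),np.uint8))
f=lambda v:1-(M&rend(p,v)).sum()/(M|rend(p,v)).sum()
best=min((minimize(f,[.532,.012,y],method="Nelder-Mead",options=dict(initial_simplex=[[.532,.012,y],[.536,.012,y],[.532,.016,y],[.532,.012,y+.1]])) for y in(-.2,0.,.2)),key=lambda r:r.fun)
print(best.x,best.fun)
m=rend(p,best.x);b=cv2.resize(im[120:225,250:390],None,fx=5,fy=5,interpolation=cv2.INTER_CUBIC)
for Q,col in zip(P,((255,0,0),(0,255,0),(0,128,255))):
    c,sn=np.cos(best.x[2]),np.sin(best.x[2]);q=proj(p,Q@np.array([[c,-sn,0],[sn,c,0],[0,0,1]]).T+[*best.x[:2],0])
    cv2.polylines(b,[((cv2.convexHull(q.astype(np.float32))-[250,120]+.5)*5).astype(np.int32)],True,col,1)
save(b,"z2.png")
print("pin",atz(p,(326,173.5),.191))
E
```

```text
[ 0.53078452  0.01097633 -0.18645516] 0.048912726636739956
pin [0.53224284 0.01109662 0.191     ]
```

View pics/z2.png

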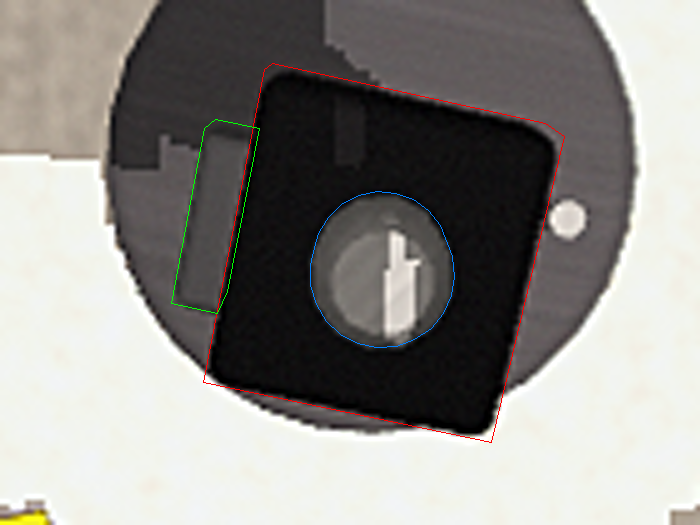

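jog_arm:
  motion:
    - [[0.015,0.001,0,0,0,0.1,0.5],[0.03,0.002,0,0,0,0.208,0.5],[0.0414,0.0025,0.01,0,0,0.208,0.5],[0.0414,0.0025,0.03,0,0,0.208,0.5],[0.0414,0.0025,0.055,0,0,0.208,0.5],[0.0414,0.0025,0.075,0,0,0.208,0.5],[0.0414,0.0025,0.085,0,0,0.208,0.5],[0.0414,0.0025,0.085,0,0,0.208,0.5],[0.0414,0.0025,0.085,0,0,0.208,0.5],[0.0414,0.0025,0.085,0,0,0.208,0.5]]

```text
clock: 6.7
position: [0.5322, 0.0104, 0.216]
ee_rot: [-3.128, 0.291, -0.003]
force: [-0.4, 0.3, -1.5]
width: 0.434
gripper_force: 15.0
```

Run:
```python
from h import *
o=observe();print(o["clock"],o["position"],o["ee_rot"],o["force"])
a=get_image("side");b=get_image("scene");w=get_image("wrist")
f=lambda im,u,v,r:cv2.resize(im[v-r:v+r,u-r:u+r],(390,390),interpolation=cv2.INTER_CUBIC)
save(np.hstack([f(a,331,222,35),cv2.resize(w[250:420,235:405],(390,390))]),"z3.png")
```

```text
6.7 [0.53221945 0.01041262 0.21596969] [-3.12765601e+00  2.91199580e-01 -2.80316461e-03] [-0.43791738  0.31240808 -1.53867096]
```

View pics/z3.png

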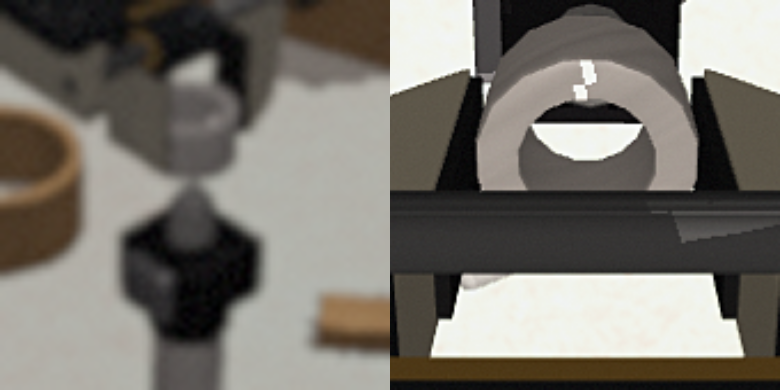

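jog_arm:
  motion:
    - [[0,0,0.005,0,0,0,0.5],[0,0,0.01,0,0,0,0.5],[0,0,0.015,0,0,0,0.5],[0,0,0.019,0,0,0,0.5],[0,0,0.022,0,0,0,0.5],[0,0,0.022,0,0,0,0.5]]

```text
clock: 7.35
position: [0.5309, 0.0102, 0.1918]
ee_rot: [3.128, -0.291, -0.002]
force: [-0.1, 0.9, -0.8]
width: 0.436
gripper_force: 15.0
```

jog_arm:
  motion:
    - [[0,0,0.004,0,0,0,0.5],[0,0,0.008,0,0,0,0.5],[0,0,0.011,0,0,0,0.5],[0,0,0.013,0,0,0,0.5],[0,0,0.014,0,0,0,0.5],[0,0,0.014,0,0,0,0.5]]

```text
clock: 7.85
position: [0.5313, 0.0102, 0.1785]
ee_rot: [3.128, -0.292, -0.001]
force: [0.2, 0.0, -0.3]
width: 0.434
gripper_force: 15.0
```

jog_arm:
  motion:
    - [[0,0,0.001,0,0,0,0.5],[0,0,0.0015,0,0,0,0.5],[0,0,0.0015,0,0,0,0.5],[0,0,0.0015,0,0,0,0.2],[0,0,0.0015,0,0,0,-0.1],[0,0,0.0015,0,0,0,-0.5],[0,0,0.0015,0,0,0,-0.5],[0,0,0.0015,0,0,0,-0.5],[0,0,0.0015,0,0,0,-0.5],[0,0,0.0015,0,0,0,-0.5]]

```text
clock: 8.68
position: [0.5315, 0.0103, 0.1773]
ee_rot: [-3.128, 0.291, -0.0]
force: [-0.3, 0.0, 0.7]
width: 0.746
gripper_force: 0.0
```

Run:
```python
from h import *
o=observe();print(o["clock"],o["position"],o["ee_rot"],o["force"],o["width"])
a=get_image("side");w=get_image("wrist")
f=lambda im,u,v,r:cv2.resize(im[v-r:v+r,u-r:u+r],(390,390),interpolation=cv2.INTER_CUBIC)
save(np.hstack([f(a,331,228,35),cv2.resize(w[230:420,225:415],(390,390))]),"z4.png")
```

```text
8.6833 [0.53145499 0.01026818 0.17729072] [-3.12804422e+00  2.91441712e-01 -2.35167479e-04] [-0.29365825  0.03827985  0.73488463] 0.7463079922619489
```

View pics/z4.png

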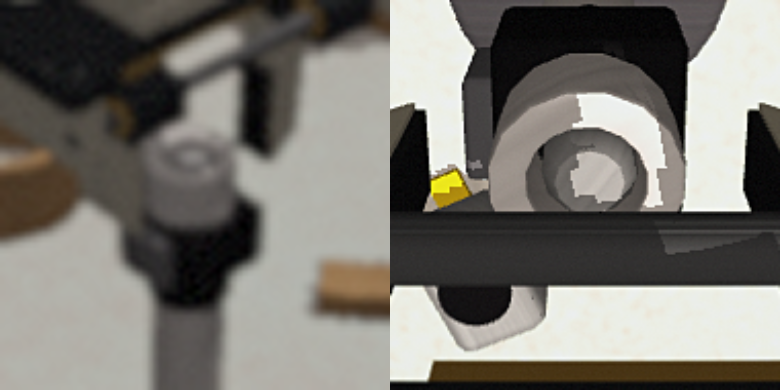

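The ring sits flush on the head, with the pin inside its bore (wrist crop about (590,175)). I'll go down to straddle the head.

jog_arm:
  motion:
    - [[0,-0.0015,0.006,0,0,0,-0.5],[0,-0.0015,0.014,0,0,0,-0.5],[0,-0.0015,0.024,0,0,0,-0.5],[0,-0.0015,0.033,0,0,0,-0.5],[0,-0.0015,0.038,0,0,0,-0.5],[0,-0.0015,0.041,0,0,0,-0.5],[0,-0.0015,0.041,0,0,0,-0.5]]

```text
clock: 9.37
position: [0.5311, 0.0116, 0.1353]
ee_rot: [3.127, -0.292, -0.002]
force: [-0.1, 0.3, -0.1]
width: 0.753
gripper_force: 0.0
```

jog_arm:
  motion:
    - [[0,0,0,0,0,0,0.3],[0,0,0,0,0,0,0.3],[0,0,0,0,0,0,0.3],[0,0,0,0,0,0,0.3],[0,0,0,0,0,0,0.3],[0,0,0,0,0,0,0.3],[0,0,0,0,0,0,0.3],[0,0,0,0,0,0,0.3]]
  force: 30

```text
clock: 10.03
position: [0.5318, 0.0106, 0.1367]
ee_rot: [3.127, -0.293, 0.001]
force: [-1.1, -6.0, 3.4]
width: 0.5
gripper_force: 30.0
```

Opening is 46 mm, so the button is fully pressed. Lifting now.

jog_arm:
  motion:
    - [[0,0,-0.003,0,0,0,0.3],[0,0,-0.008,0,0,0,0.3],[0,0,-0.014,0,0,0,0.3],[0,0,-0.02,0,0,0,0.3],[0,0,-0.026,0,0,0,0.3],[0,0,-0.032,0,0,0,0.3],[0,0,-0.038,0,0,0,0.3],[0,0,-0.044,0,0,0,0.3],[0,0,-0.05,0,0,0,0.3],[0,0,-0.056,0,0,0,0.3]]

```text
clock: 10.87
position: [0.5318, 0.0105, 0.1922]
ee_rot: [3.127, -0.293, 0.001]
force: [2.7, -5.3, -6.6]
width: 0.496
gripper_force: 30.0
```

jog_arm:
  motion:
    - [[0,0,-0.006,0,0,0,0.3],[0,0,-0.012,0,0,0,0.3],[0,0,-0.018,0,0,0,0.3],[0,0,-0.024,0,0,0,0.3],[0,0,-0.03,0,0,0,0.3],[0,0,-0.035,0,0,0,0.3],[0,0,-0.039,0,0,0,0.3],[0,0,-0.042,0,0,0,0.3],[0,0,-0.044,0,0,0,0.3],[0,0,-0.044,0,0,0,0.3]]

```text
clock: 11.7
position: [0.5318, 0.0106, 0.2363]
ee_rot: [3.127, -0.293, 0.001]
force: [1.3, -5.0, -3.5]
width: 0.498
gripper_force: 30.0
```

jog_arm:
  motion:
    - [[0,0,-0.001,0,0,0,0.3],[0,0,-0.001,0,0,0,0.3],[0,0,-0.001,0,0,0,0.3],[0,0,-0.001,0,0,0,0.3],[0,0,-0.001,0,0,0,0.3]]

```text
clock: 12.12
position: [0.5317, 0.0106, 0.2367]
ee_rot: [3.126, -0.293, 0.0]
force: [3.1, -5.9, -7.8]
width: 0.497
gripper_force: 30.0
```

Run:
```python
from h import *
o=observe();print(o["clock"],o["position"],o["force"],o["width"],o["gripper_force"])
p=camera_params("side");a=get_image("side")
print(proj(p,[[.531,.011,.255],[.531,.011,.294],[.531,.011,.24]]).round(0))
f=lambda im,u,v,r:cv2.resize(im[v-r:v+r,u-r:u+r],(390,390),interpolation=cv2.INTER_CUBIC)
save(np.hstack([f(a,331,210,60),cv2.resize(get_image("wrist")[230:420,225:415],(390,390))]),"z5.png")
```

```text
12.1167 [0.53174131 0.01055314 0.23674778] [ 3.05342945 -5.87521933 -7.78404547] 0.4973209567259257 30.000231564044952
[[331. 197.]
 [331. 182.]
 [330. 203.]]
```

View pics/z5.png

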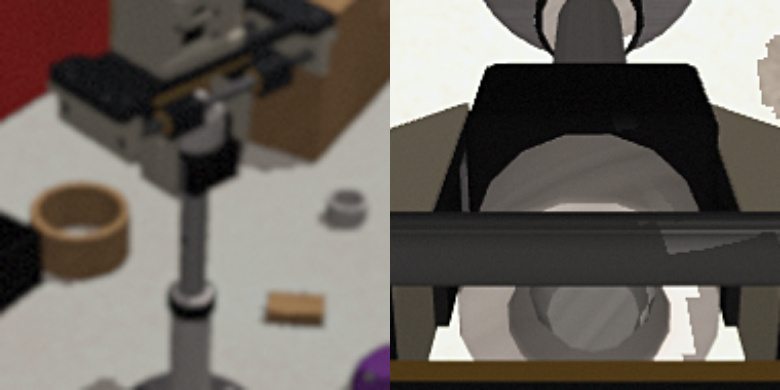

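The mast is up 100 mm, from TCP z 0.1367 to 0.2367, with the bushing around the pin and the button pressed (opening about 46 mm).

```bash
python3 -c "
from cell import *
print(sign_off())"
```

```text
the job is handed in; nothing more can be done
None
```

The fitting bushing is seated on the pin, and the job was handed in at about 12 s with the head held at the second stop (100 mm by TCP height) and the button squeezed; no verdict came back.

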